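# Click the filter reminder wheel on to its mark

### The job

The water filter has just been renewed, so the reminder dial on the draining board has to be set to its mark: with a fingertip, flick the lobed wheel round clockwise (seen from above) by its edge, click by click, until the lobe with the raised bar points at the upright index fin, and not one click further. The dial has to stay standing where it is, not picked up or pushed away, and the mug, jar and boxes around it stay where they are.

Things in the scene. Friction and masses are not known exactly. Their poses are not given: they have to be found in the camera images.
- wheel (a joint): wheel angle in rad, growing clockwise seen from above; 0 = barred lobe at the index fin. One click is pi/3 = 1.047; it rests at whole clicks, at the start 2, 3 or 4 before 0 (-2.09, -3.14, -4.19). A ratchet locks it against turning back. Let go less than 0.67 rad past a rest it springs back to it; beyond that it snaps on to the next. A lobe is pushed with 1 to 3 N.
- dial: the filter reminder dial, loose on the draining board, 1.1 to 1.6 kg: a grey round foot of 112 mm diameter, 9 mm thick, a grey drum of 72 mm diameter up to 31 mm height, and the black wheel on top. Origin: centre of the underside, on the wheel's axle; z up; x points to the index fin.
- hub (a point): centre of the black wheel, on the axle, 41 mm above the dial's underside. It lies flat, from 34 to 48 mm above the underside (steel cap to 54 mm): a core of 60 mm diameter with six lobes 60 degrees apart, each 10 mm wide, round noses ending 52 mm from the axle, gaps about 37 mm wide near the noses. At rest a lobe points along the dial's x axis, so gaps are centred 30, 90, 150, ... degrees from it.
- pointer_tip (a point): top of the nose of the one lobe that carries the raised bar (a white bar 36 mm long, 6 mm wide, 6 mm high, along the lobe), 50 mm from the axle, 48 mm above the dial's underside.
- index_fin (a point): top of the upright grey index fin (8 x 6 mm, 50 mm tall) fixed to a tab of the foot, 68 mm from the axle along the dial's x axis.
- sink_mug: cream mug, 86 x 116 x 88 mm, standing on the draining board behind the dial; origin: centre of its underside. Leave it alone.
- tea_tin: small brown tea box, 60 x 78 x 61 mm, on the strip of worktop in front of the sink bowl; origin: centre of its underside. Leave it alone.
- plaster_box: flat blue and white card box, 59 x 77 x 18 mm, on the strip in front of the sink bowl; origin: centre of its underside. Leave it alone.
- jam_jar: jam jar, 69 mm diameter, 99 mm tall, at the front of the hob; origin: centre of its underside. Leave it alone.

How it is judged:
By the outcome, as a careful person would: the job done as asked, in the order asked, and still so for the second after the job is handed in, with the robot touching nothing.
It also fails if it takes over 72 s, if anything falls off the work surface, if the arm or the gripper's body presses on something with over 40 N, if the wrist force passes 120 N, or if a joint passes its speed limit or range.

### The arm

A 6-joint arm with a two-finger parallel gripper is mounted at the origin on a cart in front of the work surface, level with it; the furniture and walls round the work are solid. World frame = base frame: x ahead of the robot, y to its left, z up, the work surface at z = 0. Lengths are in m, angles in rad, forces in N, time in s.
With the tool pointing down it reaches from about 0.375 to 0.9 m from the base axis. Payload 3.1 kg.
Tool frame: the origin (TCP) lies between the finger pads; the fingertips stand 11 mm ahead of it and the grasp point (between the pads) lies 8 mm behind it; z points along the fingers, y is the line along which they close (so a half turn about z gives the same grasp; the last joint's range is limited). The gripper opens to 87 mm and grips with 3 to 60 N. Pads are 19 mm wide; open, the fingers measure 117 mm over their backs; the gripper's body (75 mm by 190 mm) begins 51 mm behind the grasp point.
Start: joints at [0.939, 0.527, 1.433, -0, 1.181, -0.178], TCP at [0.274, 0.562, 0.234] pointing down, gripper open.
Joint ranges: [-3.08, 3.08], [-0.75, 2.2], [0.22, 2.44], [-1.43, 4.57], [0, 2.65], [-2.85, 2.85]. Speed limits (rad/s): [2.79, 2.79, 3.14, 3.14, 3.14, 3.14].

### API

Orientations are given as a unit quaternion [x, y, z, w].
In Python, from rig import robot gives the robot as it stands.
- The arm moves only by the tool move_arm, never from a script. Its argument "moves" is text: rows parted by semicolons, each of 7 numbers parted by spaces: the shift along the tool's x, y, z in units of 100 mm (1.0 is 100 mm), then the turn, a rotation vector about the tool's x, y, z in units of 90 degrees (1.0 is 90 degrees), then the opening, from 0 (shut) to 1 (fully open). A call has 1 to 12 rows; each row is the pose to reach, as a shift and turn from the pose commanded when the call began, along the tool's axes at that moment; what a row does not reach only later rows make up. A row lasts 1/10 s, in which the tool goes at most 50 mm and 8.59 degrees, less where a joint would pass 70% of its speed; a pose out of reach is approached as far as the arm can. A call with a number of a shift or a turn outside -1 to 1 is refused whole. A call with a gripper value outside its range is refused whole. The fingers move at their own pace and stop on an object; "squeeze" is the grip in N (left out, the last holds). Time passes only in rows, so rows that repeat a pose let the fingers close. It gives the time, the measured TCP pose, the force, the opening and the grip force at its end, in the units of the state.
- robot.get_obs(): the state, without advancing time (a new reading comes with each control period).
- robot.camera(name): name is "scene" or "side" or "wrist"; returns a dict with "image" (420x560x3 uint8, red, green, blue), "intrinsics" (3x3 intrinsics, pixels), "extrinsics" (4x4, takes a point from world to camera coordinates). Camera axes: x right, y up, looking along -z (the intrinsics and any distortion apply to the point x, -y, -z); pixel columns grow to the right and rows downward; lengths in m; the calibration is good to about 2 mm. A picture is of the moment at which its call begins. There is no depth.
- robot.hand_in(): hands the job in; it is judged then, once.
The state is a dict: "time": time; "q": joint angles; "joint_velocities": joint speeds; "joint_torque": joint torques, N m; "position": TCP position; "tool_rot": TCP orientation; "ft_force": force on the tool from outside, world axes, zero at the start; "moment": the same for the moment, N m; "grip_width": finger opening in m; "grip_force": force on a finger pad.
Only numpy, scipy, OpenCV 4.12 (cv2) and the standard library are available. Lean on these libraries where they do the work, as an engineer would, in place of code of your own. Each camera call takes 0.05 s, during which the arm holds its last target. There are 200 camera calls.

## Working session

There is one attempt and no reset: what is moved stays moved. The work goes in short steps, Python scripts to look and compute and a tool call to move; the robot and the scene stay as the last step left them, time stands still between calls to the robot, and variables do not carry over. Pictures are saved under pics/ and viewed, at most 10 in all, crops included, and the job is handed in when it is done.

Besides the shell and the picture viewer there is one more tool, called after ">>>" as a command line: name --argument value ..., lists and objects as JSON in quotes. move_arm: Moves the arm, as the interface text tells. Shifts and turns lie within -1 to 1; 1 stands for 100 mm of shift or 90 degrees of turn. Its arguments: {"type":"object","properties":{"moves":{"type":"string"},"squeeze":{"type":"number"}},"required":["moves"]}

```bash
mkdir -p pics
cat > h.py <<'E'
import numpy as np, cv2
from rig import robot
def cam(n,f=None):
    c=robot.camera(n)
    if f: cv2.imwrite('pics/'+f,c['image'][:,:,::-1])
    return c
def ray(c,u,v,z):
    K=np.array(c['intrinsics']);E=np.array(c['extrinsics'])
    d=np.linalg.inv(K)@[u,v,1]; d=E[:3,:3].T@(d*[1,-1,-1]); o=-E[:3,:3].T@E[:3,3]
    return o+d*(z-o[2])/d[2]
def proj(c,p):
    K=np.array(c['intrinsics']);E=np.array(c['extrinsics'])
    q=(E[:3,:3]@p+E[:3,3])*[1,-1,-1]; q=K@q; return q[:2]/q[2]
E
python3 - <<'E'
from h import *
a=cam('scene')['image'];b=cam('side')['image']
cv2.imwrite('pics/a.png',cv2.resize(a,(800,600))[:,:,::-1]);cv2.imwrite('pics/b.png',cv2.resize(b,(800,600))[:,:,::-1])
c=robot.camera('side');print(c.keys(),c['extrinsics'],c['intrinsics'])
o=robot.get_obs();print(o['position'],o['tool_rot'])
E
```

```text
dict_keys(['image', 'intrinsics', 'extrinsics']) [[-9.97133983e-01 -7.56520953e-02 -7.62435348e-04  5.99021819e-01]
 [ 2.56928953e-02 -3.48090081e-01  9.37108943e-01 -2.71259347e-02]
 [-7.11596512e-02  9.34403583e-01  3.49036170e-01 -1.53388152e+00]
 [ 0.00000000e+00  0.00000000e+00  0.00000000e+00  1.00000000e+00]] [[463.3565636    0.         282.27523123]
 [  0.         463.3565636  208.17154169]
 [  0.           0.           1.        ]]
[0.2736472  0.5612996  0.23278171] [ 2.24978862e-01  9.74363275e-01 -7.80585698e-04 -3.33555040e-04]
```

View pics/a.png

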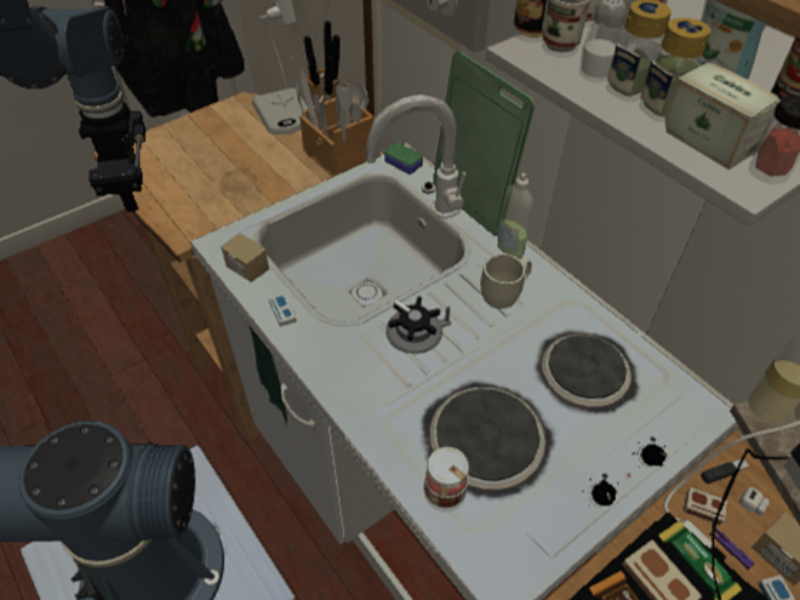

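View pics/b.png

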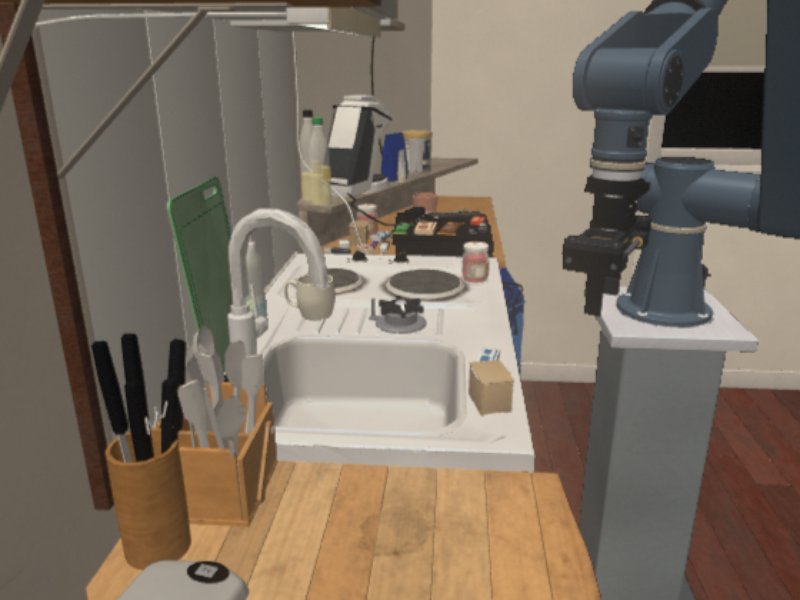

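The scene view shows the dial at about (415,325) in the enlarged picture, with the fin near (447,315) and the barred lobe near (402,306). The side view shows the dial at (400,312), fin at (373,308).

Run:
```python
from h import *
c=cam('scene');a=c['image']
k=.7
for n,u,v,z in [('cap',415,316,.05),('foot',415,333,.004),('fintop',447,308,.05),('bar',402,306,.05),('mugbase',502,298,0)]: print(n,ray(c,u*k,v*k,z))
x=cv2.resize(a[190:260,250:340],None,fx=8,fy=8,interpolation=cv2.INTER_CUBIC); cv2.imwrite('pics/c.png',x[:,:,::-1])
g=cv2.cvtColor(a,cv2.COLOR_RGB2GRAY);m=np.zeros_like(g);m[195:255,255:320]=(g[195:255,255:320]<50)
u,v=np.nonzero(m)[::-1];print(len(u),ray(c,u.mean(),v.mean(),.045),u.mean(),v.mean())
```

```text
cap [0.59683442 0.12474155 0.05      ]
foot [0.59460644 0.1201264  0.004     ]
fintop [0.65847227 0.10353156 0.05      ]
bar [0.59214275 0.15948562 0.05      ]
mugbase [0.79550844 0.08730727 0.        ]
481 [0.59067144 0.11689442 0.045     ] 290.44490644490645 225.2058212058212
```

View pics/c.png

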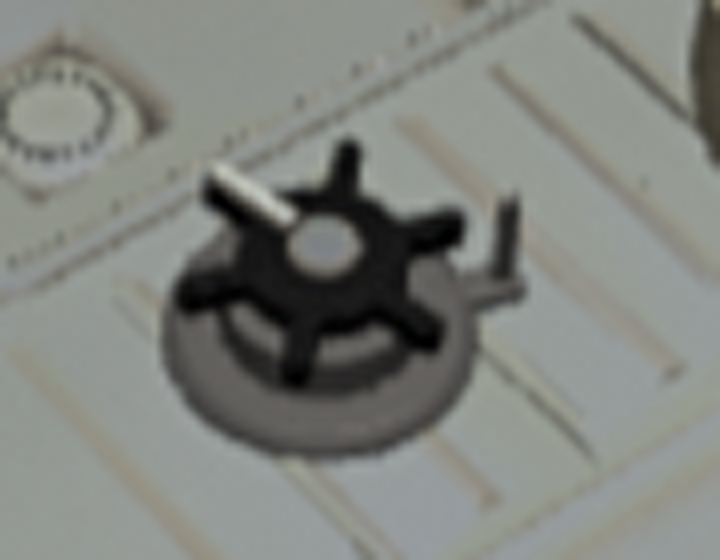

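The crop shows the cap at (323,243), the bar's outer end at (215,175), and the fin top at (509,198). Clockwise from the bar the lobes end at (347,148), (457,225), (430,340), (295,375) and (185,295).

Run:
```python
from h import *
c=cam('scene')
P=lambda u,v,z: ray(c,250+(u+.5)/8-.5,190+(v+.5)/8-.5,z)
h=P(323,243,.054);print('hub',h)
for n,u,v,z in [('fin',509,198,.05),('bar',215,172,.054),('L1',347,148,.045),('L2',457,225,.045),('L3',430,340,.045),('L4',295,375,.045),('L5',185,295,.045),('foot',320,333,.009)]:
  p=P(u,v,z);d=p-h;print(n,p.round(4),np.hypot(*d[:2]).round(4),np.degrees(np.arctan2(d[1],d[0])).round(1))
o=robot.get_obs();print(o['time'])
```

```text
hub [0.5962395  0.12661667 0.054     ]
fin [0.6621 0.1066 0.05  ] 0.0688 -16.9
bar [0.586 0.174 0.054] 0.0485 102.2
L1 [0.6343 0.1614 0.045 ] 0.0516 42.5
L2 [0.6429 0.1111 0.045 ] 0.0492 -18.4
L3 [0.6038 0.0775 0.045 ] 0.0497 -81.3
L4 [0.5584 0.0929 0.045 ] 0.0506 -138.3
L5 [0.5495 0.1424 0.045 ] 0.0493 161.4
foot [0.5942 0.124  0.009 ] 0.0033 -128.4
0.25
```

Two clicks are needed: the hub is at (0.596,0.126), the fin at -17.5° and the bar at 102.5°. The plan is to put the closed fingertip in the gap at 252.5°, at 56 mm radius. Moving it 60° clockwise about the hub makes one click, and the finger ends centred in a gap.

>>> move_arm --moves "-0.33 -0.2 0 0 0 0 0; -0.66 -0.41 0 0 0 0 0; -0.98 -0.61 0 0 0 0 0" --squeeze 10

```text
time: 0.55
position: [0.3356, 0.4629, 0.2334]
tool_rot: [0.224, 0.974, -0.0, 0.0]
ft_force: [-0.2, 0.4, -0.4]
grip_width: 0.0704
grip_force: 0.0
```

>>> move_arm --moves "-0.33 -0.2 0 0 0 0 0; -0.66 -0.41 0 0 0 0 0; -0.98 -0.61 0 0 0 0 0"

```text
time: 0.85
position: [0.3972, 0.3647, 0.2336]
tool_rot: [0.225, 0.974, 0.0, 0.0]
ft_force: [1.3, 0.9, -0.1]
grip_width: 0.0469
grip_force: 0.0
```

>>> move_arm --moves "-0.33 -0.2 0 0 0 0 0; -0.66 -0.41 0 0 0 0 0; -0.98 -0.61 0 0 0 0 0"

```text
time: 1.15
position: [0.4587, 0.2669, 0.2336]
tool_rot: [0.225, 0.974, 0.0, 0.0]
ft_force: [1.4, -0.6, 0.2]
grip_width: 0.0231
grip_force: 0.0
```

>>> move_arm --moves "-0.33 -0.2 0 0 0 0 0; -0.66 -0.41 0 0 0 0 0; -0.98 -0.61 0 0 0 0 0"

```text
time: 1.45
position: [0.52, 0.169, 0.2336]
tool_rot: [0.225, 0.974, 0.0, 0.0]
ft_force: [0.5, 0.3, -0.4]
grip_width: 0.0028
grip_force: 0.0
```

>>> move_arm --moves "-0.33 -0.2 0 0 0 0 0; -0.66 -0.41 0 0 0 -0.05 0; -0.98 -0.61 0 0 0 -0.094 0; -0.98 -0.61 0 0 0 -0.094 0; -0.98 -0.61 0 0 0 -0.094 0"

```text
time: 1.95
position: [0.5807, 0.0721, 0.2332]
tool_rot: [0.154, 0.988, 0.0, -0.001]
ft_force: [-0.3, 0.1, -0.0]
grip_width: 0.0003
grip_force: 0.0
```

Run:
```python
from h import *
c=cam('wrist','w1.png')
for p in [[.596,.126,.054],[.661,.1065,.05],[.587,.174,.054]]: print(proj(c,np.array(p)))
```

```text
[326.59344739 195.65208519]
[324.64125539 249.3001859 ]
[365.46352952 175.59305538]
```

View pics/w1.png

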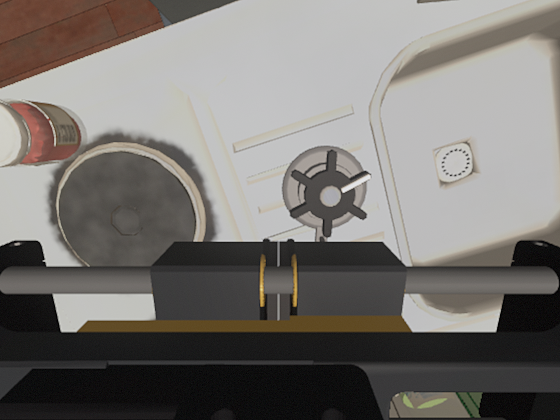

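The wrist view shows the cap at (330,196), the bar's outer end at (369,176) and the fin tab below at (320,235), so the rest position reads the same (two clicks to go).

Run:
```python
from h import *
c=cam('wrist');a=c['image'].astype(int)
print('cap',ray(c,330,196,.054),'bar',ray(c,369,176,.054))
g=a.sum(2)/3;m=np.zeros(g.shape,np.uint8);m[140:238,278:375]=g[140:238,278:375]<75
n,l,s,ct=cv2.connectedComponentsWithStats(m);i=1+s[1:,4].argmax()
print(s[i],ct[i]);(x,y),r=cv2.minEnclosingCircle(np.argwhere(l==i)[:,::-1].astype(np.float32));print(x,y,r,ray(c,x,y,.043))
s=robot.camera('side')
print('side proj',proj(s,np.array([.596,.126,.054]))/.7)
x=s['image'][190:250,245:315];cv2.imwrite('pics/s1.png',cv2.resize(x,None,fx=8,fy=8,interpolation=cv2.INTER_CUBIC)[:,:,::-1])
for h in ([.596,.126,.054],[.594,.123,.054]): print((proj(s,np.array(h))-[245,190]+.5)*8)
```

```text
cap [0.5967474  0.13058383 0.054     ] bar [0.58775589 0.1786479  0.054     ]
[ 289  151   77   87 1229] [323.14727421 204.54353133]
327.6136474609375 194.29476928710938 43.427101135253906 [0.59668885 0.12962009 0.043     ]
side proj [401.02348553 299.71824067]
[289.73151896 162.42214773]
[295.46300849 159.8463881 ]
```

View pics/s1.png

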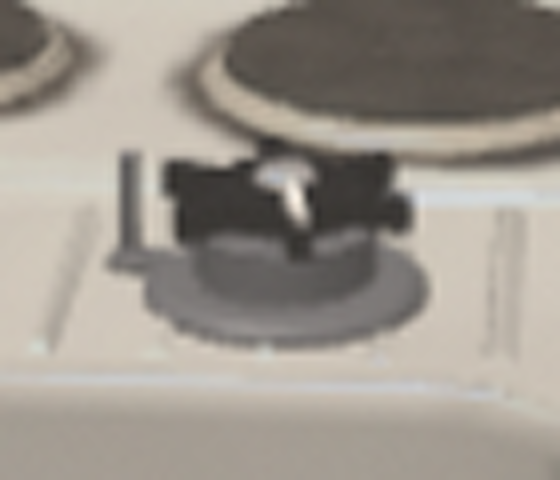

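Side crop: cap centred near (286,172), about 1 px lower than predicted. I'll triangulate it across the three views.

Run:
```python
from h import *
from scipy.optimize import least_squares
cs={n:cam(n) for n in('scene','side','wrist')}
T={'cap':{'scene':(250+323.5/8-.5,190+243.5/8-.5),'side':(245+286.5/8-.5,190+173/8-.5),'wrist':(330,196)},
'fin':{'scene':(250+509.5/8-.5,190+198.5/8-.5),'side':(245+131/8-.5,190+152/8-.5)}}
for k,o in T.items():
  f=lambda p:np.concatenate([proj(cs[n],p)-o[n] for n in o])
  r=least_squares(f,[.6,.12,.05]);print(k,r.x.round(4),r.fun.round(2))
```

```text
cap [0.5976 0.1316 0.0506] [-0.74 -0.56 -0.26  0.32 -0.36  0.15]
fin [0.6613 0.1066 0.0498] [-0.21  0.19 -0.28 -0.16]
```

>>> move_arm --moves "0.02 0.03 0.3 0 0 0 0; 0.02 0.03 0.6 0 0 0 0; 0.02 0.03 0.95 0 0 0 0; 0.02 0.03 0.95 0 0 0 0"

```text
time: 2.65
position: [0.5757, 0.0771, 0.1345]
tool_rot: [0.152, 0.988, -0.0, -0.005]
ft_force: [-0.8, -0.2, 0.2]
grip_width: 0.0007
grip_force: 0.0
```

>>> move_arm --moves "0 0 0.2 0 0 0 0; 0 0 0.4 0 0 0 0; 0 0 0.55 0 0 0 0; 0 0 0.65 0 0 0 0; 0 0 0.75 0 0 0 0; 0 0 0.75 0 0 0 0"

```text
time: 3.25
position: [0.5794, 0.0765, 0.0632]
tool_rot: [0.152, 0.988, -0.0, -0.001]
ft_force: [-0.3, -1.2, 0.1]
grip_width: 0.0007
grip_force: 0.0
```

Run:
```python
from h import *
c=cam('scene');s=cam('side')
f=lambda a:cv2.resize(a,(640,560),interpolation=cv2.INTER_CUBIC)[:,:,::-1]
a=f(c['image'][180:250,250:330]);b=f(s['image'][180:250,240:320])
cv2.imwrite('pics/d.png',cv2.resize(np.hstack([a,b]),(800,350)))
o=robot.get_obs();print(o['position'],o['ft_force'],o['tool_rot'])
```

```text
[0.58005532 0.0763223  0.06409866] [-0.73821184 -0.01521667 -1.01959223] [1.52408777e-01 9.88317458e-01 2.63259525e-05 4.07837140e-04]
```

View pics/d.png

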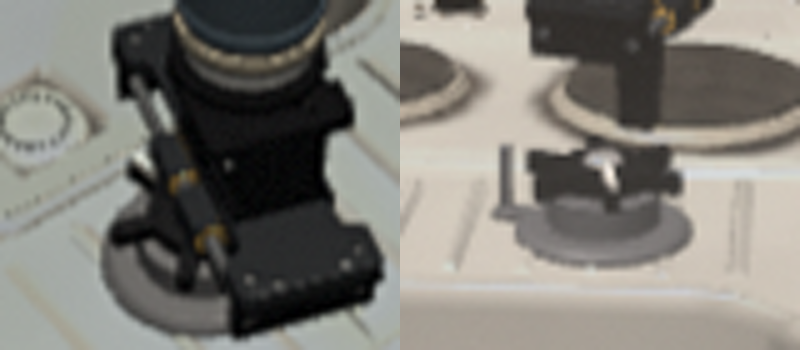

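The scene half is mostly hidden by the gripper. In the side half the fingertip is at (640,128), above and behind the wheel on the gap's side, as planned. Next I lower it slowly into the gap and work out the arc rows.

>>> move_arm --moves "0 0 0.06 0 0 0 0; 0 0 0.12 0 0 0 0; 0 0 0.17 0 0 0 0; 0 0 0.22 0 0 0 0; 0 0 0.22 0 0 0 0; 0 0 0.22 0 0 0 0"

```text
time: 3.95
position: [0.5795, 0.0762, 0.0413]
tool_rot: [0.153, 0.988, -0.0, -0.0]
ft_force: [-0.2, -0.3, -0.3]
grip_width: 0.0003
grip_force: 0.0
```

Run:
```python
from h import *
from scipy.spatial.transform import Rotation as R
o=robot.get_obs();p=np.array(o['position']);Q=R.from_quat(o['tool_rot']);print(p,o['ft_force'],o['moment'])
h=np.array([.597,.128,p[2]]);d=p-h;print(np.hypot(*d[:2]),np.degrees(np.arctan2(d[1],d[0]))%360)
for t in range(5,61,5):
  w=R.from_euler('z',-t,degrees=True).apply(d)+h-p; print(t,(Q.inv().apply(w)*10).round(3),round(t/90,3))
```

```text
[0.57951505 0.07623916 0.04126448] [-0.19691078 -0.32701502 -0.31433646] [0.00467962 0.00314135 0.00500851]
0.054634315060467585 251.33489031223723
5 [0.048 0.003 0.   ] 0.056
10 [0.095 0.01  0.   ] 0.111
15 [0.141 0.021 0.   ] 0.167
20 [0.186 0.037 0.   ] 0.222
25 [0.23  0.056 0.   ] 0.278
30 [0.272 0.079 0.   ] 0.333
35 [0.311 0.105 0.   ] 0.389
40 [0.349 0.135 0.   ] 0.444
45 [0.383 0.168 0.   ] 0.5
50 [0.415 0.203 0.   ] 0.556
55 [0.443 0.242 0.   ] 0.611
60 [0.468 0.282 0.   ] 0.667
```

No contact yet: radius 55 mm, angle 251°. I'll push the first 30°, and since the rows are the same in the tool frame, I can reuse them for the second 30°.

>>> move_arm --moves "0.024 0.001 0 0 0 0.028 0; 0.048 0.003 0 0 0 0.056 0; 0.071 0.006 0 0 0 0.083 0; 0.095 0.01 0 0 0 0.111 0; 0.118 0.015 0 0 0 0.139 0; 0.141 0.021 0 0 0 0.167 0; 0.164 0.029 0 0 0 0.194 0; 0.186 0.037 0 0 0 0.222 0; 0.208 0.046 0 0 0 0.25 0; 0.23 0.056 0 0 0 0.278 0; 0.251 0.067 0 0 0 0.306 0; 0.272 0.079 0 0 0 0.333 0"

```text
time: 5.15
position: [0.5564, 0.0916, 0.0419]
tool_rot: [0.404, 0.915, -0.0, 0.001]
ft_force: [-0.7, -1.9, 0.7]
grip_width: 0.0008
grip_force: 0.8
```

Run:
```python
from h import *
s=cam('side');c=cam('scene')
f=lambda a:cv2.resize(a,(640,560),interpolation=cv2.INTER_CUBIC)[:,:,::-1]
cv2.imwrite('pics/e.png',cv2.resize(np.hstack([f(c['image'][180:250,250:330]),f(s['image'][180:250,240:320])]),(800,350)))
print(robot.get_obs()['ft_force'])
```

```text
[ 0.29384925 -1.48353174  0.43666472]
```

View pics/e.png

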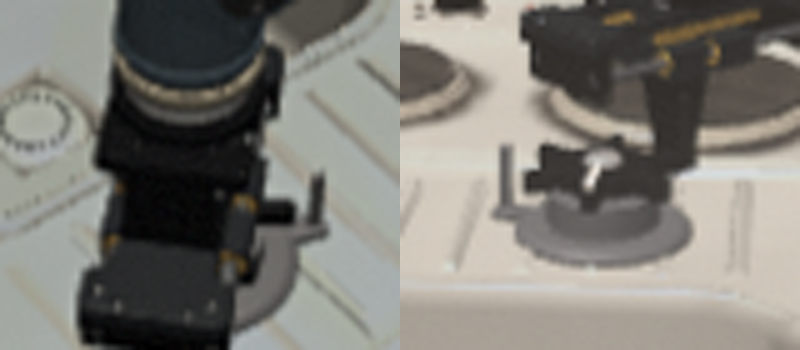

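In the side half the bar has swung left (590,180), so the wheel is turning. The foot (515–690) and the fin (507,150) have not moved. Push force is about 2 N. Continuing with the second 30°.

>>> move_arm --moves "0.024 0.001 0 0 0 0.028 0; 0.048 0.003 0 0 0 0.056 0; 0.071 0.006 0 0 0 0.083 0; 0.095 0.01 0 0 0 0.111 0; 0.118 0.015 0 0 0 0.139 0; 0.141 0.021 0 0 0 0.167 0; 0.164 0.029 0 0 0 0.194 0; 0.186 0.037 0 0 0 0.222 0; 0.208 0.046 0 0 0 0.25 0; 0.23 0.056 0 0 0 0.278 0; 0.251 0.067 0 0 0 0.306 0; 0.272 0.079 0 0 0 0.333 0"

```text
time: 6.45
position: [0.5438, 0.1175, 0.0417]
tool_rot: [0.626, 0.78, 0.0, 0.0]
ft_force: [-0.8, -0.3, 0.1]
grip_width: 0.0003
grip_force: 0.0
```

>>> move_arm --moves "0 0 0 0 0 0 0; 0 0 0 0 0 0 0; 0 0 0 0 0 0 0"

```text
time: 6.75
position: [0.5437, 0.1173, 0.0416]
tool_rot: [0.625, 0.78, 0.0, 0.0]
ft_force: [-0.5, 0.1, -0.8]
grip_width: 0.0009
grip_force: 0.0
```

Run:
```python
from h import *
s=cam('side');c=cam('scene')
f=lambda a:cv2.resize(a,(640,560),interpolation=cv2.INTER_CUBIC)[:,:,::-1]
cv2.imwrite('pics/f.png',cv2.resize(np.hstack([f(c['image'][180:250,250:330]),f(s['image'][180:250,240:320])]),(800,350)))
o=robot.get_obs();p=np.array(o['position']);d=p-[.597,.128,0]
print(p,o['ft_force'],np.hypot(*d[:2]),np.degrees(np.arctan2(d[1],d[0])))
```

```text
[0.54362687 0.11727311 0.04156573] [-0.73976632 -0.57531857  0.38351549] 0.05444039830692765 -168.63612684936552
```

View pics/f.png

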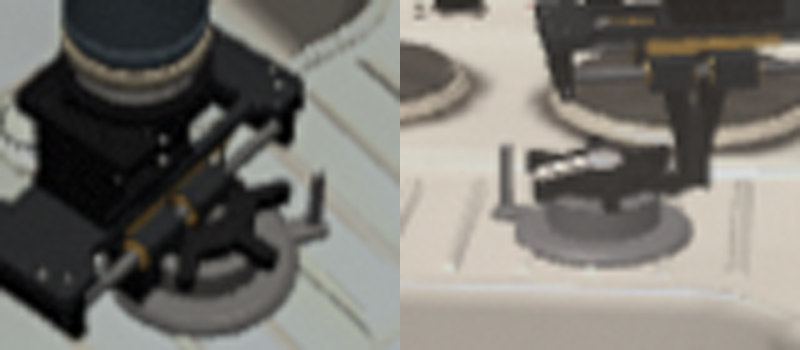

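The first click is done: in the side half the bar now points left toward the camera (540–600,165), one step before the fin. The foot has not moved and there is no force. Continuing the same arc for the second click.

>>> move_arm --moves "0.024 0.001 0 0 0 0.028 0; 0.048 0.003 0 0 0 0.056 0; 0.071 0.006 0 0 0 0.083 0; 0.095 0.01 0 0 0 0.111 0; 0.118 0.015 0 0 0 0.139 0; 0.141 0.021 0 0 0 0.167 0; 0.164 0.029 0 0 0 0.194 0; 0.186 0.037 0 0 0 0.222 0; 0.208 0.046 0 0 0 0.25 0; 0.23 0.056 0 0 0 0.278 0; 0.251 0.067 0 0 0 0.306 0; 0.272 0.079 0 0 0 0.333 0"

```text
time: 8.05
position: [0.5446, 0.1453, 0.0414]
tool_rot: [0.807, 0.591, -0.001, -0.0]
ft_force: [-1.0, -0.7, 1.2]
grip_width: 0.0007
grip_force: 0.8
```

>>> move_arm --moves "0.024 0.001 0 0 0 0.028 0; 0.048 0.003 0 0 0 0.056 0; 0.071 0.006 0 0 0 0.083 0; 0.095 0.01 0 0 0 0.111 0; 0.118 0.015 0 0 0 0.139 0; 0.141 0.021 0 0 0 0.167 0; 0.164 0.029 0 0 0 0.194 0; 0.186 0.037 0 0 0 0.222 0; 0.208 0.046 0 0 0 0.25 0; 0.23 0.056 0 0 0 0.278 0; 0.251 0.067 0 0 0 0.306 0; 0.272 0.079 0 0 0 0.333 0"

```text
time: 9.25
position: [0.5611, 0.1692, 0.0415]
tool_rot: [0.932, 0.362, -0.0, -0.0]
ft_force: [0.3, -0.6, -0.2]
grip_width: 0.0004
grip_force: 0.0
```

>>> move_arm --moves "0 0 0 0 0 0 0; 0 0 0 0 0 0 0; 0 0 0 0 0 0 0"

```text
time: 9.55
position: [0.5609, 0.1691, 0.0415]
tool_rot: [0.932, 0.363, -0.0, -0.0]
ft_force: [0.6, 0.0, -0.4]
grip_width: 0.0004
grip_force: 0.0
```

Run:
```python
from h import *
s=cam('side');c=cam('scene')
f=lambda a:cv2.resize(a,(640,560),interpolation=cv2.INTER_CUBIC)[:,:,::-1]
cv2.imwrite('pics/g.png',cv2.resize(np.hstack([f(c['image'][180:250,250:330]),f(s['image'][180:250,240:320])]),(800,350)))
o=robot.get_obs();p=np.array(o['position']);d=p-[.597,.128,0]
print(p,o['ft_force'],np.hypot(*d[:2]),np.degrees(np.arctan2(d[1],d[0])))
```

```text
[0.56090487 0.16912392 0.04153336] [ 0.46340881  0.47410131 -0.12951405] 0.05471778038895277 131.27394644401033
```

View pics/g.png

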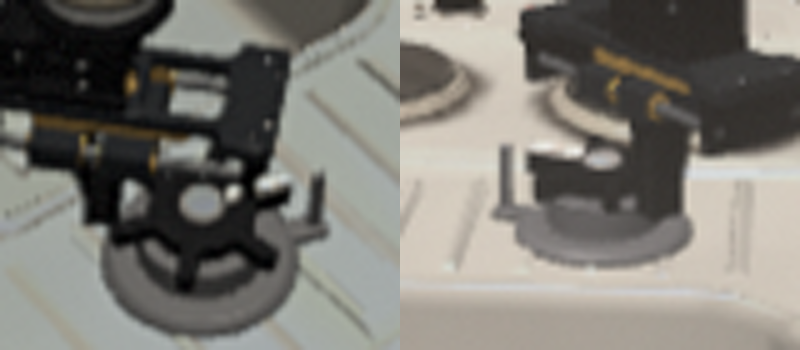

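The scene half shows the bar lobe at (270,187) pointing at the fin (318,190). The foot and fin are unmoved and the finger is free in the gap. I'll lift straight out and check with a final picture.

>>> move_arm --moves "0 0 -0.08 0 0 0 0; 0 0 -0.2 0 0 0 0; 0 0 -0.5 0 0 0 0; 0 0 -0.95 0 0 0 0; 0 0 -0.95 0 0 0 0"

```text
time: 10.15
position: [0.5656, 0.1699, 0.1433]
tool_rot: [0.932, 0.363, 0.007, 0.002]
ft_force: [1.1, 0.2, -0.1]
grip_width: 0.0002
grip_force: 0.0
```

>>> move_arm --moves "0 -0.4 -0.4 0 0 0 0; 0 -0.8 -0.6 0 0 0 0; 0 -1 -0.6 0 0 0 0; 0 -1 -0.6 0 0 0 0; 0 -1 -0.6 0 0 0 0"

```text
time: 10.65
position: [0.4933, 0.243, 0.1969]
tool_rot: [0.932, 0.364, 0.0, 0.0]
ft_force: [0.3, 0.6, -0.0]
grip_width: 0.0007
grip_force: 0.0
```

Run:
```python
from h import *
s=cam('side');c=cam('scene')
f=lambda a:cv2.resize(a,(640,560),interpolation=cv2.INTER_CUBIC)[:,:,::-1]
cv2.imwrite('pics/i.png',cv2.resize(np.hstack([f(c['image'][180:250,250:330]),f(s['image'][180:250,240:320])]),(800,350)))
print(robot.get_obs()['time'],robot.get_obs()['ft_force'])
```

```text
10.75 [ 0.26628626 -0.11194765 -0.532224  ]
```

View pics/i.png

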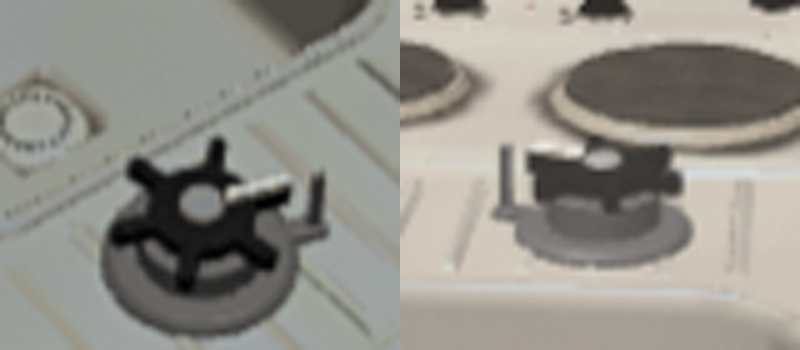

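In the final picture the bar (228–290,188) points at the fin (318,190), the dial has not moved, and the arm is clear.

```bash
python3 -c "
from rig import robot
print(robot.hand_in())"
```

```text
the job is handed in; nothing more can be done
None
```

I turned the wheel two clicks clockwise so the barred lobe points at the index fin; the dial did not move, the arm touched nothing else, and the job is handed in at about 11 s.

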